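# Clear the washing carousel's handle, turn the green jar to the front and hold it

### The job

Unclip the clear soap box from the carousel's handle rail by pulling it straight up past the spring catches, and set it down (do not drop it) upright on the wooden board. Then take the bare handle rail, turn the carousel until the jar with the green lid stands at the green pointer, and finish while still gripping the handle so that the carousel is held still there. Do not touch the jars, and leave the cup, tumbler, nail brush and comb where they are.

Things in the scene. Friction and masses are not known exactly. Their poses are not given: they have to be found in the camera images.
- stand: fixed grey round foot of the carousel, 190 mm across, 16 mm high, standing on the slate slab. Origin: centre of its underside, on the carousel's vertical turning axis. A green pointer 12 mm high sticks out of it along its -x axis, 20 mm wide, to 165 mm from the axis: that is the front.
- front (a point): point of the stand in front, toward the pointer: 73 mm from the turning axis (the radius on which the jars stand) and 26.5 mm above the slab. The green jar's origin belongs here.
- carousel: white round tray, 224 mm across, rim 22 mm high, turning freely without end stops about the stand's vertical axis (friction about 0.03 N m, no spring). Origin: on the axis, under the tray, 20.5 mm above the slab. Tray floor 6 mm above the origin; four low walls (to 23 mm), midway between the jars, make quarters with one jar each. A 12 mm post on the axis carries the handle rail (see point handle)
- handle (a point): centre of the dark steel handle rail, on the turning axis, 137 mm above the carousel's origin, 157.5 mm above the slab. The rail is a straight bar 72 mm long along the carousel's x axis, 14 mm wide (y), 16 mm high. A round-nosed spring catch stands out 4.5 mm from each of its ends
- soapbox: clear plastic box with pink soap, lid clipped on, 110 to 185 g, 99 mm long (x), 54 mm high. Origin: centre of the underside of its two blue feet (46 mm wide, 18 mm high, at x = -44.5 and +44.5 mm), on which it stands when set down. Above them the box: 56 mm wide (y) from 18 to 44 mm above the origin, lid 58 mm wide from 44 to 54 mm. See point clip for how it is fixed
- clip (a point): centre of the soap box's saddle, 9 mm above its origin. At the start the feet straddle the ends of the handle rail, box lengthwise along the rail, origin 127 mm above the carousel's origin. Two spring catches hold it: it comes off straight up with a pull of about 10 to 14 N, is past the catches after 18 mm and clear of the rail after 25 mm
- board: fixed flat wooden board on the slab, 170 mm (x) by 130 mm (y), 10 mm thick. Origin: centre of its underside.
- jar_green: the marked jar: white, with green lid and green band, loose in one quarter of the tray, 53 mm across, 80 mm high, 75 to 155 g; origin: centre of its underside, 73 mm from the turning axis, 6 mm above the carousel's origin
- jar_1: white jar with grey lid and band, same size as jar_green, loose in the tray; origin: centre of its underside
- jar_2: another such grey-lidded jar
- jar_3: another such grey-lidded jar
- cup: bystander: yellow steel cup, 72 mm across, 85 mm high, loose on the slab; origin: centre of its underside
- tumbler: bystander: round glass tumbler, 68 mm across, 100 mm high, loose on the slab; origin: centre of its underside
- brush: bystander: wooden nail brush 95 x 38 x 32 mm, loose on the slab; origin: centre of its underside
- comb: bystander: red plastic comb 150 x 36 x 5 mm lying on the slab; origin: near its centre, on its underside
There are look-alikes about, which are no part of the job. Of the things like the board, leave any that is purple or red; of the rest the larger one is meant.

How it is judged:
By the outcome, as a careful person would: the job done as asked, in the order asked, and still so for the second after the job is handed in, while the arm keeps its last pose, push and grip.
It also fails if it takes over 64 s, if anything falls off the work surface, if the arm or the gripper's body presses on something with over 40 N, if the wrist force passes 120 N, or if a joint passes its speed limit or range.

### The arm

A 6-joint arm with a two-finger parallel gripper is mounted at the origin on the work surface. World frame = base frame: x ahead of the robot, y to its left, z up, the work surface at z = 0. Lengths are in mm, angles in rad, forces in N, time in s.
With the tool pointing down it reaches from about 400 to 925 mm from the base axis. Payload 12.5 kg.
Tool frame: the origin (TCP) lies at the very end of the fingers, on their centre line; the grasp point (between the pads) lies env.hold_point_z behind it (env.hold_point_z is the distance from the TCP to the grasp point, in mm); y points along the fingers, z is the direction in which the jaws open and shut, and the axes are right-handed (so a half turn about y gives the same grasp; the last joint's range is limited). The gripper opens to 95 mm and grips with 3 to 60 N. Pads are 20 mm wide; open, the fingers measure 119 mm over their backs; the gripper's body (75 mm by 180 mm) begins 59 mm behind the grasp point.
Start: joints at [-1.323, 0.491, 1.559, -0, 1.092, -0.106], TCP at [216.565, -586.301, 193.661] pointing down, gripper open.
Joint ranges: [-3.1, 3.1], [-0.84, 2.19], [0.05, 2.79], [-1.13, 4.28], [0.06, 2.93], [-2.69, 2.69]. Speed limits (rad/s): [2.22, 2.22, 2.79, 3.14, 3.14, 3.14].

### API

Orientations are given as [roll, pitch, yaw] about the fixed x, y, z axes, in that order (R = Rz(yaw) Ry(pitch) Rx(roll)).
In Python, from cell import env gives the robot as it stands.
- The arm moves only by the shell command python3 -m inch 'ROWS'. ROWS is JSON, one flat list of numbers, 7 for each row, row after row: the shift along the tool's x, y, z in m, then the turn, a rotation vector about the tool's x, y, z in degrees, then the closure, from -1 (fully open) to 1 (shut). In form: [tx, ty, tz, ax, ay, az, hand, tx, ty, tz, ax, ay, az, hand, ...]. A call has 1 to 10 rows; each row shifts and turns the commanded pose from where the row before left it, along the tool's axes as they then stand; what a row does not reach is not made up. A row lasts 1/10 s, in which the tool goes at most 50 mm and 8.59 degrees, less where a joint would pass 70% of its speed; a pose out of reach is approached as far as the arm can. A call is refused whole if a number of a shift passes 0.05 or a number of a turn 8.59, either way. A call with a gripper value outside its range is refused whole. The fingers move at their own pace and stop on an object; the grip force is fixed at half the most. Time passes only in rows, so rows that do not move let the fingers close. It gives the time, the measured TCP pose, the force and the opening at its end, in the units of the state.
- env.state(): the state, without advancing time (a new reading comes with each control period).
- env.read_camera(name): name is "scene" or "top" or "wrist"; returns a dict with "pixels" (400x640x3 uint8, blue, green, red), "depth" (400x640 float32, mm along the optical axis (not along the pixel's ray), 0 where there is no reading), "mtx" (3x3 intrinsics, pixels), "R" (3x3) and "t" (3): a world point X has camera coordinates R X + t. Camera axes: x right, y down, z forward; pixel columns grow to the right and rows downward; lengths in mm; the calibration is good to about 2 mm. The wrist camera is an equidistant fisheye: a pixel r from the principal point sees the ray r / f radians off the axis. A picture is of the moment at which its call begins.
- env.job_done(): hands the job in, once; it reports no verdict.
The state is a dict: "t": time; "joints": joint angles; "qvel": joint speeds; "tau": joint torques, N m; "eef_pos": TCP position; "tcp_rot": TCP orientation; "ft_force": force on the tool from outside, world axes, zero at the start; "moment": the same for the moment, N m; "opening": opening from 0.0 (shut) to 1.0 (fully open).
Only numpy, scipy, OpenCV 4.12 (cv2) and the standard library are available. Lean on these libraries where they do the work, as an engineer would, in place of code of your own. Each camera call takes 0.05 s, during which the arm holds its last target.

## Working session

There is one attempt and no reset: what is moved stays moved. The work goes in short steps, Python scripts to look and compute and a shell command to move; the robot and the scene stay as the last step left them, time stands still between calls to the robot, and variables do not carry over. Pictures are saved under pics/ and viewed, and the job is handed in when it is done.

```bash
ls; mkdir -p pics; python3 - <<'E'
from cell import env
import cv2
print(env.state(), env.hold_point_z)
for n in("scene","top"):
    c=env.read_camera(n); cv2.imwrite(f"pics/{n}0.png",c["pixels"]); print(n,c["mtx"],c["R"],c["t"])
E
```

```text
pics
{'t': 0.0, 'joints': array([-1.32258999e+00,  4.91524406e-01,  1.55947300e+00,  4.61086751e-06,
        1.09170778e+00, -1.05560768e-01]), 'qvel': array([-0.0002614 , -0.00066958, -0.00053921,  0.00031251, -0.00096337,
       -0.00077553]), 'tau': array([ 2.62615674e-05, -6.12652159e+01, -2.58188045e+01,  6.92947232e-02,
        4.81447473e-02, -7.31311161e-05]), 'eef_pos': array([ 216.49718998, -586.00519195,  193.07549679]), 'tcp_rot': array([-1.57190224e+00,  1.21288448e-04, -2.78782774e+00]), 'ft_force': array([ 0.7435594 , -0.2540156 ,  0.59702567]), 'moment': array([-0.01795464, -0.03168076, -0.01227861]), 'opening': 0.9990928047926534} 18.8
scene [[381.6197181    0.         325.29775193]
 [  0.         381.6197181  200.05260803]
 [  0.           0.           1.        ]] [[ 0.50917702  0.86059745 -0.01052539]
 [ 0.46060553 -0.28280962 -0.84134491]
 [-0.72703597  0.42354545 -0.54039611]] [-232.77003597 -110.83708471 1606.38537426]
top [[464.23024489   0.         322.42950936]
 [  0.         464.23024489 197.19200748]
 [  0.           0.           1.        ]] [[-0.02192376 -0.99972555  0.00825613]
 [-0.98243608  0.02001248 -0.18552317]
 [ 0.18530703 -0.01217848 -0.9826052 ]] [ -26.18593911  505.78169148 1593.79160593]
```

View pics/scene0.png

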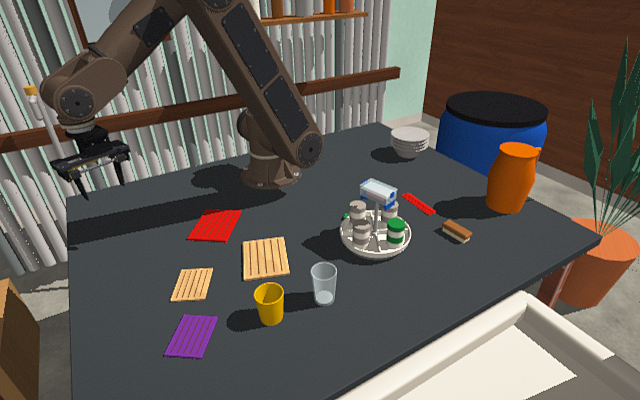

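View pics/top0.png

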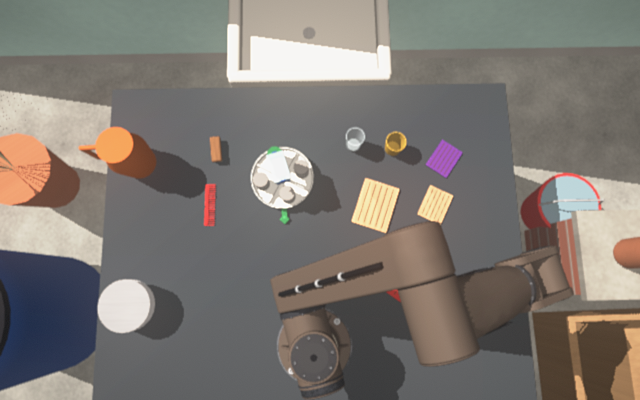

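Board candidates in the scene picture: larger wooden (265,258), smaller wooden (192,284), red (215,225) and purple (191,336). I choose the larger wooden one, which is at (376,205) in the top view. The green pointer is at (285,215) in the top view. The green jar is at (274,152) top and (397,230) scene, and the soap box is at (277,165) top and (378,192) scene. I'll take close crops to check.

```bash
python3 - <<'E'
import cv2,numpy as np
t=cv2.imread("pics/top0.png"); s=cv2.imread("pics/scene0.png")
cv2.imwrite("pics/c1.png",cv2.resize(t[135:235,235:335],None,fx=6,fy=6,interpolation=cv2.INTER_CUBIC))
cv2.imwrite("pics/c2.png",cv2.resize(t[165:245,340:440],None,fx=6,fy=6,interpolation=cv2.INTER_CUBIC))
cv2.imwrite("pics/c3.png",cv2.resize(s[165:265,325:425],None,fx=6,fy=6,interpolation=cv2.INTER_CUBIC))
E
```

```text
(no output)
```

View pics/c1.png

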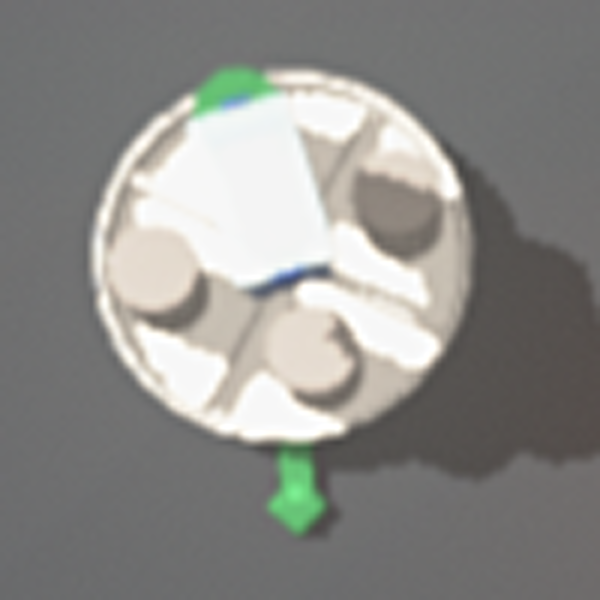

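View pics/c2.png

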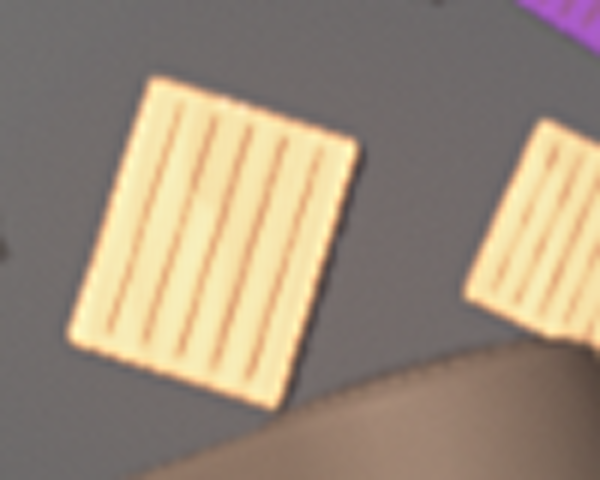

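View pics/c3.png

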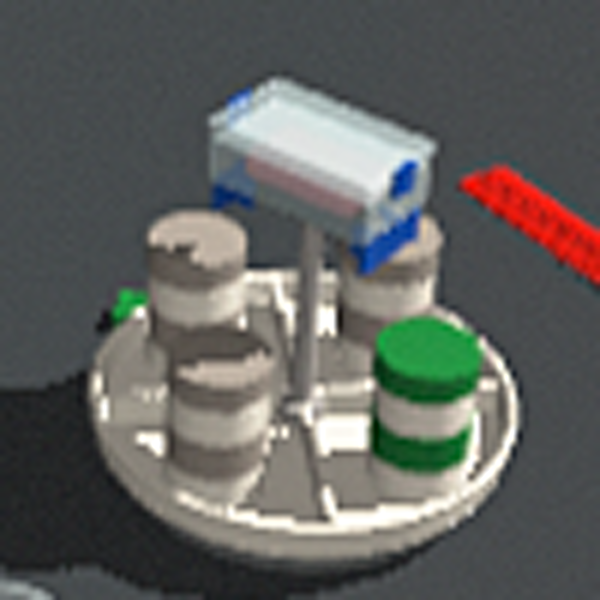

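Crops: the green jar (c3 430,390; far side from the pointer, c1 237,90), the box lid (c1 190–330, 95–293) along the green jar's direction, and the larger board (c2 corners 152,76 / 358,142 / 278,410 / 68,338). Now I'll compute positions.

```bash
cat > h.py <<'E'
import numpy as np, cv2
from cell import env
def ray(c,p,z):
    K,R,t=c["mtx"],c["R"],c["t"]; o=-R.T@t
    d=R.T@np.linalg.inv(K)@np.array([p[0],p[1],1.]); return o+d*(z-o[2])/d[2]
def proj(c,X):
    x=c["R"]@np.array(X,float)+c["t"]; x=c["mtx"]@x; return x[:2]/x[2]
E
python3 - <<'E'
from h import *
c=env.read_camera("top"); s=env.read_camera("scene")
np.set_printoptions(precision=1,suppress=True)
T=lambda p,ox,oy:(p[0]/6+ox-.42,p[1]/6+oy-.42)
B=[ray(c,T(p,340,165),10) for p in[(152,76),(358,142),(278,410),(68,338)]]
print(np.array(B),np.mean(B,0),[np.linalg.norm(B[i]-B[i-1]) for i in range(4)])
d=(B[0]-B[3]+B[1]-B[2]);print("board yaw",np.degrees(np.arctan2(d[1],d[0])))
# rim ellipse: left 92, right 473, top 70?, bottom 442 
for p in [(92,256),(473,250),(300,69),(284,442)]: print("rim",ray(c,T(p,235,135),42.5))
print("ptr",ray(c,T((297,535),235,135),12),ray(c,T((297,450),235,135),12))
for p in [(190,113),(290,95),(332,265),(247,293)]: print("lid",ray(c,T(p,235,135),201.5))
S=lambda p:T(p,325,165)
for p in [(210,118),(280,78),(438,150),(374,200)]: print("lid scene",ray(s,S(p),201.5))
for p in [(428,318),(428,403),(373,350),(483,360)]: print("green lid",ray(s,S(p),106.5))
for p in [(100,262),(200,262),(150,228),(150,315),]: print("j1 top",ray(c,T(p,235,135),106.5))
# depth of lid, slab
print(env.state()["t"])
for cc,p in((c,(300,250)),(c,(278,165)),(s,S((320,140))),(c,(376,205))):
    u,v=map(int,p); z=cc["depth"][v,u]; K=cc["mtx"]
    x=np.linalg.inv(K)@[u,v,1]*z; print("depth",cc["R"].T@(x-cc["t"]))
E
```

```text
[[ 583.1 -194.    10. ]
 [ 539.6 -317.3   10. ]
 [ 377.8 -261.1   10. ]
 [ 423.6 -137.5   10. ]] [ 481.  -227.5   10. ] [np.float64(169.20338886996066), np.float64(130.7567230931698), np.float64(171.2478093086602), np.float64(131.7430707895028)]
board yaw -19.3309190960413
rim [583.8 220.3  42.5]
rim [582.9  -6.4  42.5]
rim [697.   95.9  42.5]
rim [469.3 106.8  42.5]
ptr [418.1 101.8  12. ] [469.3 101.4  12. ]
lid [624.6 144.5 201.5]
lid [633.7  90.3 201.5]
lid [538.6  68.4 201.5]
lid [524.2 114.  201.5]
lid scene [548.1  66.3 201.5]
lid scene [533.7 119.5 201.5]
lid scene [630.3 141.9 201.5]
lid scene [649.7  87.8 201.5]
green lid [636.4 141.7 106.5]
green lid [690.8  96.9 106.5]
green lid [643.5 101.3 106.5]
green lid [677.9 141.8 106.5]
j1 top [565.  206.4 106.5]
j1 top [563.9 149.3 106.5]
j1 top [584.4 177.9 106.5]
j1 top [533.5 177.7 106.5]
0.2
depth [324.4  46.6  -0.8]
depth [586.3 106.9 196.8]
depth [586.6 101.3 200.7]
depth [ 479.8 -230.2    8.5]
```

```bash
python3 -m inch '[0,-0.04,0,0,0,0,-1, 0,-0.04,0,0,0,0,-1, 0,-0.04,0,0,0,0,-1]' && python3 -m inch '[-0.029,0,-0.026,0,0,0,-1,-0.029,0,-0.026,0,0,0,-1,-0.029,0,-0.026,0,0,0,-1,-0.029,0,-0.026,0,0,0,-1,-0.029,0,-0.026,0,0,0,-1,-0.029,0,-0.026,0,0,0,-1,-0.029,0,-0.026,0,0,0,-1,-0.029,0,-0.026,0,0,0,-1,-0.029,0,-0.026,0,0,0,-1,-0.029,0,-0.026,0,0,0,-1]'
```

```text
t: 0.5
eef_pos: [216.5, -586.0, 314.9]
tcp_rot: [-1.571, 0.0, -2.788]
ft_force: [-0.5, -0.4, -0.2]
opening: 0.993
t: 1.5
eef_pos: [398.9, -240.4, 313.7]
tcp_rot: [-1.571, 0.0, -2.788]
ft_force: [0.5, -0.3, -0.7]
opening: 1.001
```

```bash
python3 -m inch '[-0.029,0,-0.026,0,0,0,-1,-0.029,0,-0.026,0,0,0,-1,-0.029,0,-0.026,0,0,0,-1,-0.029,0,-0.026,0,0,0,-1,-0.029,0,-0.026,0,0,0,-1,-0.029,0,-0.026,0,0,0,-1,-0.029,0,-0.026,0,0,0,-1,-0.029,0,-0.026,0,0,0,-1,-0.02,0,-0.022,0,7.8,0,-1,0,0,0,0,0,0,-1]'
python3 - <<'E'
from h import *
for n in("wrist","top","scene"):
    c=env.read_camera(n); cv2.imwrite(f"pics/{n}1.png",c["pixels"])
    if n=="wrist":print(c["mtx"],c["R"],c["t"])
t=cv2.imread("pics/scene1.png")
cv2.imwrite("pics/c4.png",cv2.resize(t[115:265,290:450],None,fx=4,fy=4,interpolation=cv2.INTER_CUBIC))
E
```

```text
t: 2.5
eef_pos: [555.9, 63.9, 313.0]
tcp_rot: [-1.571, -0.001, -2.926]
ft_force: [-1.0, 0.1, -0.6]
opening: 1.001
[[309.70691629   0.         321.01222327]
 [  0.         309.70691629 201.75458804]
 [  0.           0.           1.        ]] [[ 0.21396849 -0.9768393  -0.0015681 ]
 [-0.9483849  -0.2081199   0.2392743 ]
 [-0.2340589  -0.04971    -0.97095074]] [-55.7679131  483.93436591 638.44066138]
```

View pics/wrist1.png

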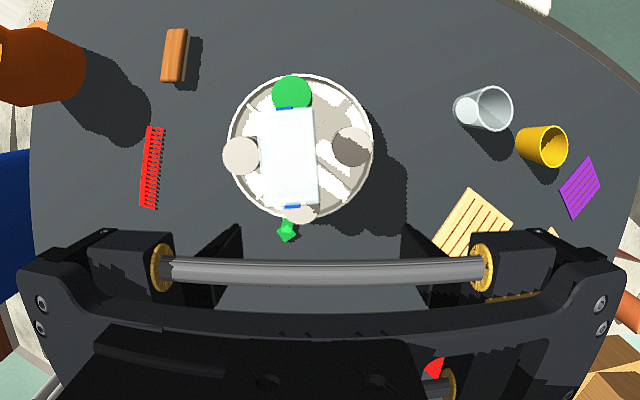

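View pics/c4.png

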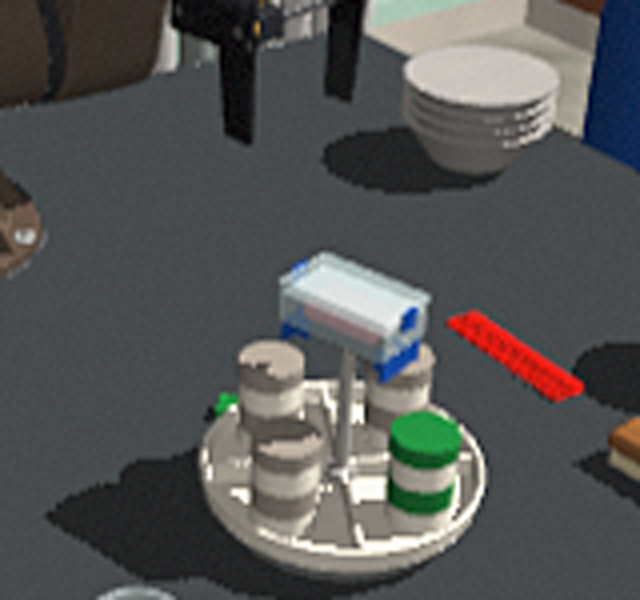

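The wrist view shows the whole carousel: the green lid (291,92), the box lid (about 258–320, 107–207), and the pointer tip near (288,240). I'll enlarge it.

```bash
python3 - <<'E'
import cv2
t=cv2.imread("pics/wrist1.png")
cv2.imwrite("pics/c5.png",cv2.resize(t[65:250,215:385],None,fx=3.2,fy=3.2,interpolation=cv2.INTER_CUBIC))
cv2.imwrite("pics/c6.png",cv2.resize(t[95:220,245:335],None,fx=4.8,fy=4.8,interpolation=cv2.INTER_CUBIC))
E
```

```text
(no output)
```

View pics/c5.png

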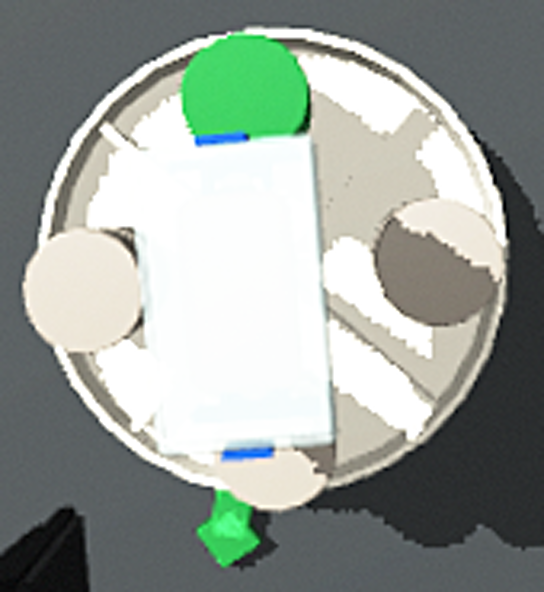

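View pics/c6.png

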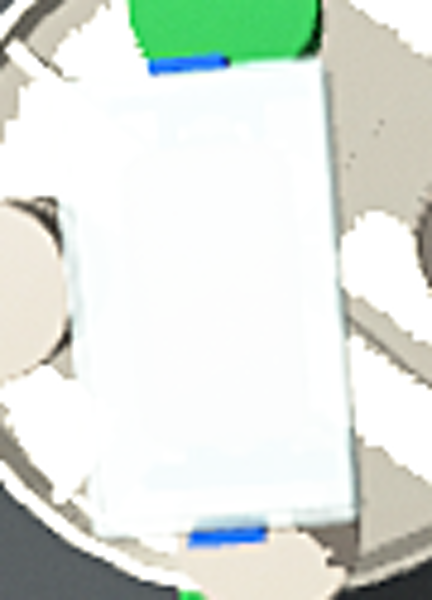

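```bash
cat >> h.py <<'E'
def fray(c,p,z):
    K,R,t=c["mtx"],c["R"],c["t"]; o=-R.T@t
    x=(p[0]-K[0,2])/K[0,0]; y=(p[1]-K[1,2])/K[1,1]; th=np.hypot(x,y)
    d=R.T@np.array([np.sin(th)*x/th,np.sin(th)*y/th,np.cos(th)]); return o+d*(z-o[2])/d[2]
def circ(P):
    P=np.array(P)[:,:2]; A=np.c_[2*P,np.ones(len(P))]; s=np.linalg.lstsq(A,(P**2).sum(1),rcond=None)[0]
    return s[:2],np.sqrt(s[2]+s[0]**2+s[1]**2)
E
python3 - <<'E'
from h import *
np.set_printoptions(precision=1,suppress=True)
c=env.read_camera("wrist")
q=lambda p:(p[0]/4.8+245-.4,p[1]/4.8+95-.4)
r=lambda p:(p[0]/3.2+215-.35,p[1]/3.2+65-.35)
L=[fray(c,q(p),201.5) for p in[(323,60),(356,521),(97,536)]]
print(np.array(L),(L[0]+L[2])/2,np.linalg.norm(L[0]-L[1]),np.linalg.norm(L[2]-L[1]))
d=L[0]-L[1];print("yaw",np.degrees(np.arctan2(d[1],d[0]))); d=L[2]-L[1];print(np.degrees(np.arctan2(d[1],d[0]))-90)
print("rim",circ([fray(c,r(p),42.5) for p in[(255,28),(350,47),(450,125),(507,250),(497,320),(60,165),(110,80),(345,482),(408,445)]]))
ax=circ([fray(c,r(p),106.5) for p in[(182,100),(245,34),(309,100),(205,50),(292,50)]]);print("green",ax)
for a,b in(("left",[(24,290),(50,240),(80,228),(80,353),(45,340)]),("right",[(505,260),(375,260),(440,198),(440,326)])): print(a,circ([fray(c,r(p),106.5) for p in b]))
print("ptr",[fray(c,r(p),12) for p in[(230,567),(197,533),(260,540),(218,500),(255,500)]])
s=env.state();print(s["eef_pos"],np.degrees(s["tcp_rot"]))
E
```

```text
[[636.2  88.4 201.5]
 [544.4  61.2 201.5]
 [529.1 114.3 201.5]] [582.7 101.4 201.5] 95.76257613411207 55.307394316038334
yaw 16.51984779643549
16.048746902142156
rim (array([581.5, 103.8]), np.float64(111.37255492730289))
green (array([652.1, 121.5]), np.float64(25.478918423169166))
left (array([561.1, 171. ]), np.float64(26.00960212914896))
right (array([603.5,  31. ]), np.float64(26.120642834454394))
ptr [array([419. ,  91.4,  12. ]), array([434. , 112.1,  12. ]), array([437.7,  78.6,  12. ]), array([454.5, 104.5,  12. ]), array([458.9,  85.5,  12. ])]
[554.9  60.5 313.6] [ -90.    -0.  -167.5]
```

Wrist estimates put the axis at about (582.5,103) and the rail yaw at about 15°. The top and wrist views both give about 167° from jar to pointer. Moving over the box.

```bash
python3 -m inch '[-0.018,0,-0.018,0,0,0,-1,-0.018,0,-0.018,0,0,0,-1,0,0,0,0,-2.5,0,-1,0,0.03,0,0,0,0,-1,0,0.03,0,0,0,0,-1,0,0.03,0,0,0,0,-1,0,0,0,0,0,0,-1]'
python3 - <<'E'
from h import *
for n in("wrist","scene"):
    c=env.read_camera(n)
    p=c["pixels"]; 
    p=p[90:340,170:490] if n=="wrist" else p[100:260,270:450]
    cv2.imwrite(f"pics/{n}2.png",cv2.resize(p,None,fx=2.3 if n=="wrist" else 3.5,fy=2.3 if n=="wrist" else 3.5,interpolation=cv2.INTER_CUBIC))
E
```

```text
t: 3.4
eef_pos: [580.9, 102.8, 220.6]
tcp_rot: [-1.572, -0.006, -2.881]
ft_force: [0.8, 0.1, 0.5]
opening: 0.999
```

View pics/wrist2.png

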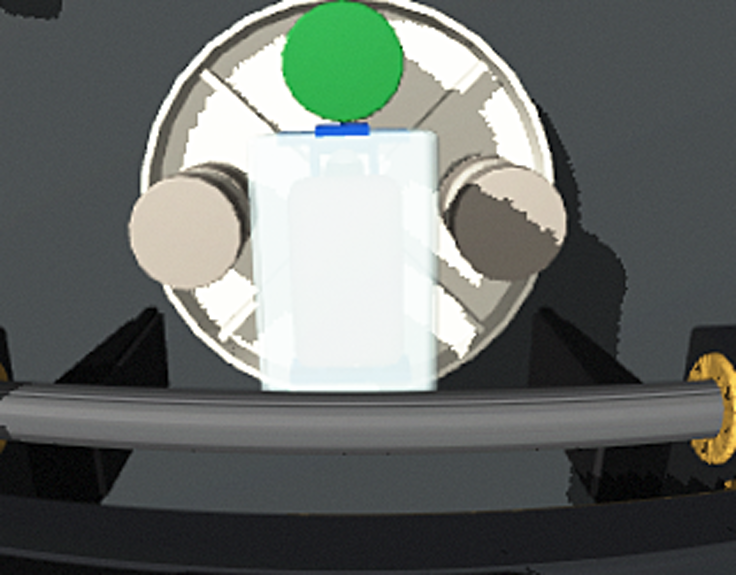

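View pics/scene2.png

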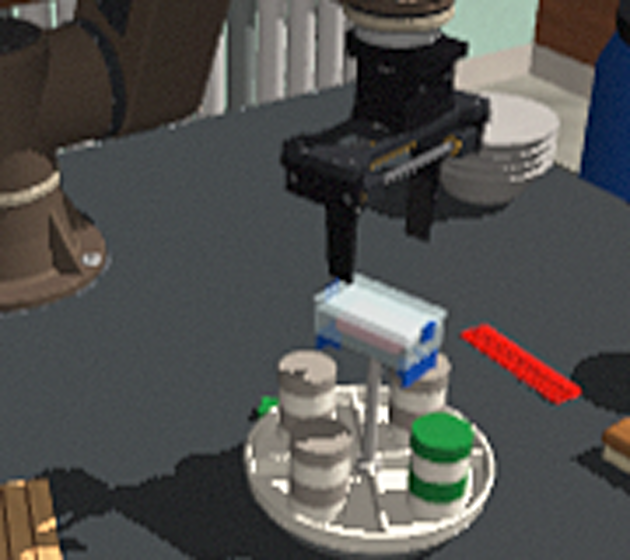

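The box is centred between the fingers (wrist2: box 343, jaw centre about 348), and the scene view shows the fingers straddling it. Descending.

```bash
python3 -m inch '[0,0.02,0,0,0,0,-1,0,0.02,0,0,0,0,-1,0,0.02,0,0,0,0,-1,0,0.003,0,0,0,0,-1,0,0,0,0,0,0,-1]'; python3 -m inch '[0,0,0,0,0,0,1,0,0,0,0,0,0,1,0,0,0,0,0,0,1,0,0,0,0,0,0,1,0,0,0,0,0,0,1,0,0,0,0,0,0,1,0,0,0,0,0,0,1,0,0,0,0,0,0,1]'
python3 - <<'E'
from h import *
for n in("wrist","scene"):
    c=env.read_camera(n)
    p=c["pixels"]; 
    p=p[90:340,170:490] if n=="wrist" else p[100:260,270:450]
    cv2.imwrite(f"pics/{n}3.png",cv2.resize(p,None,fx=2.3 if n=="wrist" else 3.5,fy=2.3 if n=="wrist" else 3.5,interpolation=cv2.INTER_CUBIC))
E
```

```text
t: 4.0
eef_pos: [583.2, 103.8, 162.0]
tcp_rot: [-1.57, 0.001, -2.88]
ft_force: [0.5, -0.7, 0.3]
opening: 1.001
t: 4.8
eef_pos: [582.7, 104.0, 160.7]
tcp_rot: [-1.571, 0.0, -2.88]
ft_force: [-0.2, -0.5, 2.3]
opening: 0.606
```

View pics/wrist3.png

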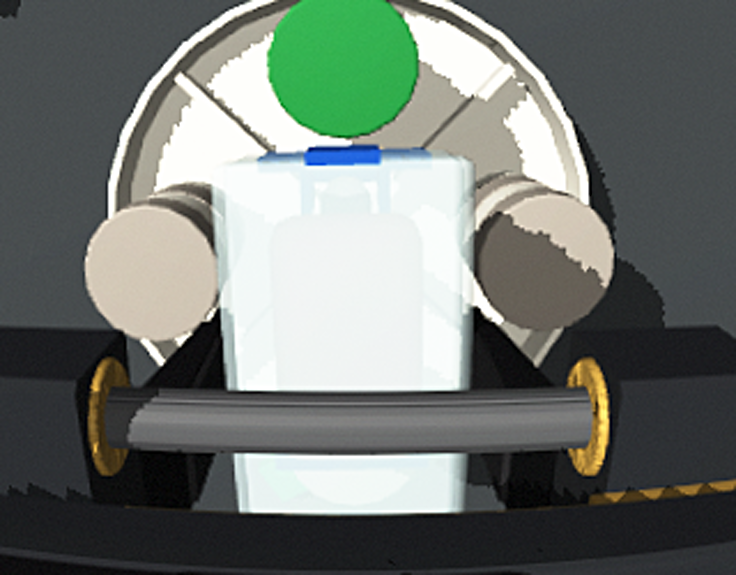

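View pics/scene3.png

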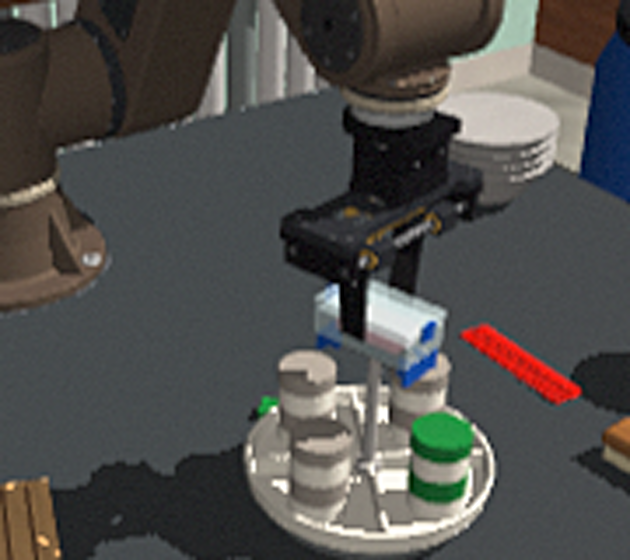

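Opening 0.606 is 57.6 mm, which suggests the pads touch the wider lid (58 mm). I'll regrasp a few mm lower so they hold the body.

```bash
python3 -m inch '[0,0,0,0,0,0,0,0,0,0,0,0,0,0,0,0.004,0,0,0,0,0,0,0.004,0,0,0,0,0,0,0,0,0,0,0,0]'; python3 -m inch '[0,0,0,0,0,0,1,0,0,0,0,0,0,1,0,0,0,0,0,0,1,0,0,0,0,0,0,1,0,0,0,0,0,0,1,0,0,0,0,0,0,1]'
```

```text
t: 5.4
eef_pos: [584.9, 104.5, 156.9]
tcp_rot: [-1.569, 0.008, -2.88]
ft_force: [-4.5, 0.4, 35.5]
opening: 0.602
t: 6.0
eef_pos: [584.9, 104.5, 156.9]
tcp_rot: [-1.569, 0.008, -2.88]
ft_force: [-4.0, 0.6, 35.1]
opening: 0.605
```

Closure 0 is half open (47 mm), so the fingers never released and I pushed down. I'll go back up and then open properly.

```bash
python3 -m inch '[0,-0.004,0,0,0,0,1,0,-0.004,0,0,0,0,1,0,0,0,0,0,0,1]'; python3 -m inch '[0,0,0,0,0,0,-0.6,0,0,0,0,0,0,-0.6,0,0,0,0,0,0,-0.6,0,0,0,0,0,0,-0.6]'
```

```text
t: 6.3
eef_pos: [583.0, 104.2, 160.0]
tcp_rot: [-1.571, 0.001, -2.88]
ft_force: [4.2, 1.8, -4.1]
opening: 0.61
t: 6.7
eef_pos: [582.5, 104.0, 160.6]
tcp_rot: [-1.571, -0.0, -2.88]
ft_force: [-1.1, -0.5, 1.0]
opening: 0.797
```

```bash
python3 -m inch '[0,0.004,0,0,0,0,-0.6,0,0.004,0,0,0,0,-0.6,0,0,0,0,0,0,-0.6]'; python3 -m inch '[0,0,0,0,0,0,1,0,0,0,0,0,0,1,0,0,0,0,0,0,1,0,0,0,0,0,0,1,0,0,0,0,0,0,1,0,0,0,0,0,0,1]'
python3 - <<'E'
from h import *
for n in("wrist","scene"):
    c=env.read_camera(n)
    p=c["pixels"]; 
    p=p[90:340,170:490] if n=="wrist" else p[140:260,310:430]
    cv2.imwrite(f"pics/{n}4.png",cv2.resize(p,None,fx=2.3 if n=="wrist" else 5,fy=2.3 if n=="wrist" else 5,interpolation=cv2.INTER_CUBIC))
E
```

```text
t: 7.0
eef_pos: [582.3, 104.0, 151.9]
tcp_rot: [-1.571, -0.001, -2.88]
ft_force: [-0.0, 0.9, 0.7]
opening: 0.793
t: 7.6
eef_pos: [582.7, 104.1, 152.7]
tcp_rot: [-1.571, 0.0, -2.88]
ft_force: [0.3, 0.3, 0.1]
opening: 0.606
```

View pics/scene4.png

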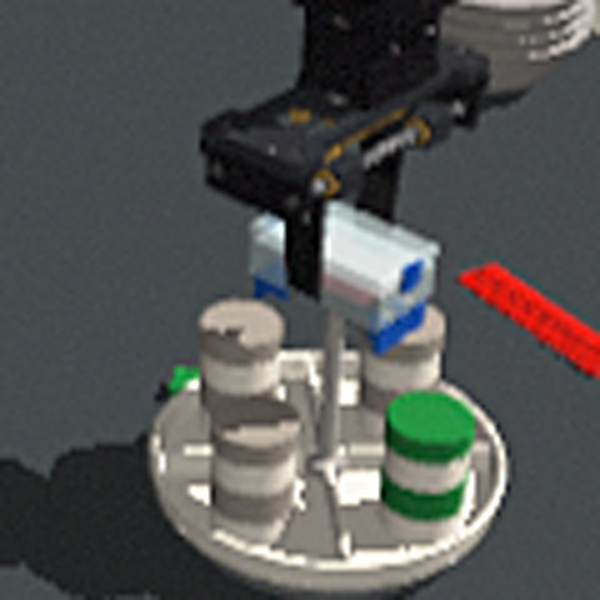

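The box is held at its middle (scene4 310,250), still seated. Pulling up slowly.

```bash
python3 -m inch '[0,-0.004,0,0,0,0,1,0,-0.004,0,0,0,0,1,0,-0.004,0,0,0,0,1]';  python3 -m inch '[0,-0.004,0,0,0,0,1,0,-0.004,0,0,0,0,1,0,-0.004,0,0,0,0,1,0,-0.004,0,0,0,0,1,0,-0.005,0,0,0,0,1,0,-0.006,0,0,0,0,1,0,0,0,0,0,0,1]'
python3 - <<'E'
from h import *
for n in("wrist","scene"):
    c=env.read_camera(n)
    p=c["pixels"]; 
    p=p[90:340,170:490] if n=="wrist" else p[140:260,310:430]
    cv2.imwrite(f"pics/{n}5.png",cv2.resize(p,None,fx=2.3 if n=="wrist" else 5,fy=2.3 if n=="wrist" else 5,interpolation=cv2.INTER_CUBIC))
E
```

```text
t: 8.0
eef_pos: [582.6, 104.0, 164.9]
tcp_rot: [-1.571, -0.0, -2.88]
ft_force: [-0.9, 0.6, 0.3]
opening: 0.604
t: 8.7
eef_pos: [583.0, 104.1, 192.6]
tcp_rot: [-1.57, 0.001, -2.88]
ft_force: [-0.6, -0.2, -1.4]
opening: 0.606
```

View pics/scene5.png

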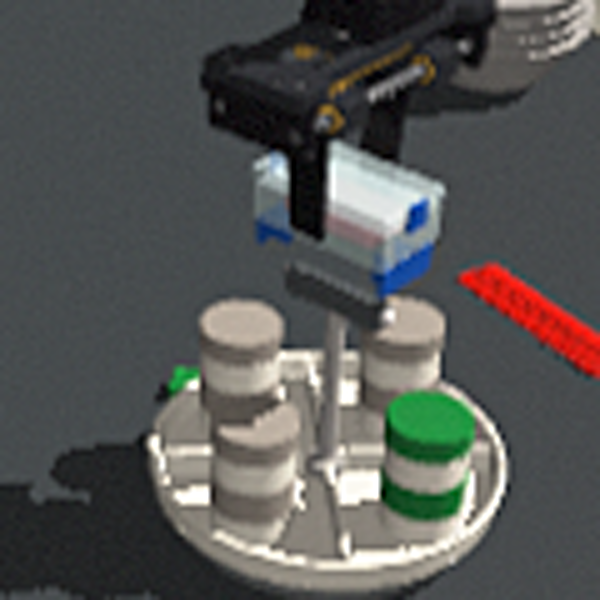

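The box is clear of the rail (bare rail visible at scene5 335,295) and the jars are undisturbed. Raising and moving to the board.

```bash
python3 -m inch '[0,-0.02,0,0,0,0,1,0,-0.02,0,0,0,0,1,0,-0.02,0,0,0,0,1]';  python3 -m inch '[0.01,0,0.016,0,0,0,1,0.02,0,0.032,0,0,0,1,0.02,0,0.032,0,0,0,1,0.02,0,0.032,0,0,0,1,0.02,0,0.032,0,0,0,1,0.02,0,0.032,0,0,0,1,0.02,0,0.032,0,0,0,1,0.02,0,0.032,0,0,0,1,0.02,0,0.032,0,0,0,1,0.014,0,0.022,0,0,0,1]'; python3 -m inch '[0,0,0,0,6.8,0,1,0,0,0,0,6.8,0,1,0,0,0,0,6.8,0,1,0,0,0,0,6.8,0,1,0,0,0,0,6.8,0,1,0,0,0,0,0,0,1]'
python3 - <<'E'
from h import *
c=env.read_camera("wrist");cv2.imwrite("pics/wrist6.png",c["pixels"])
E
```

```text
t: 9.1
eef_pos: [582.4, 104.0, 251.9]
tcp_rot: [-1.571, -0.001, -2.88]
ft_force: [0.2, -1.0, -1.5]
opening: 0.61
t: 10.1
eef_pos: [479.9, -229.5, 251.4]
tcp_rot: [-1.571, -0.0, -2.881]
ft_force: [1.5, 0.8, -1.2]
opening: 0.608
t: 10.7
eef_pos: [480.7, -227.5, 251.4]
tcp_rot: [-1.571, -0.0, 2.808]
ft_force: [0.4, 0.7, -2.0]
opening: 0.608
```

View pics/wrist6.png

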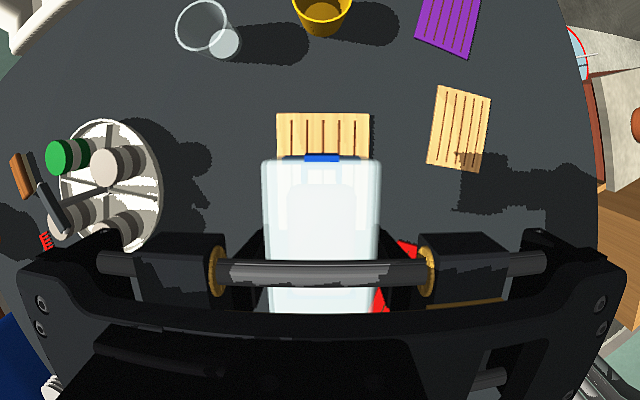

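The box is lined up with the board (board far edge at wrist6 277–368,115; box at 262–380). Lowering.

```bash
python3 -m inch '[0,0.04,0,0,0,0,1,0,0.04,0,0,0,0,1,0,0.04,0,0,0,0,1,0,0.04,0,0,0,0,1,0,0.03,0,0,0,0,1,0,0.02,0,0,0,0,1,0,0.01,0,0,0,0,1,0,0,0,0,0,0,1]'
python3 - <<'E'
from h import *
c=env.read_camera("scene");p=c["pixels"][180:330,180:340]
cv2.imwrite("pics/scene7.png",cv2.resize(p,None,fx=4,fy=4,interpolation=cv2.INTER_CUBIC))
E
```

```text
t: 11.55
eef_pos: [480.5, -227.3, 30.7]
tcp_rot: [-1.571, -0.002, 2.811]
ft_force: [-0.3, -0.5, -1.6]
opening: 0.606
```

View pics/scene7.png

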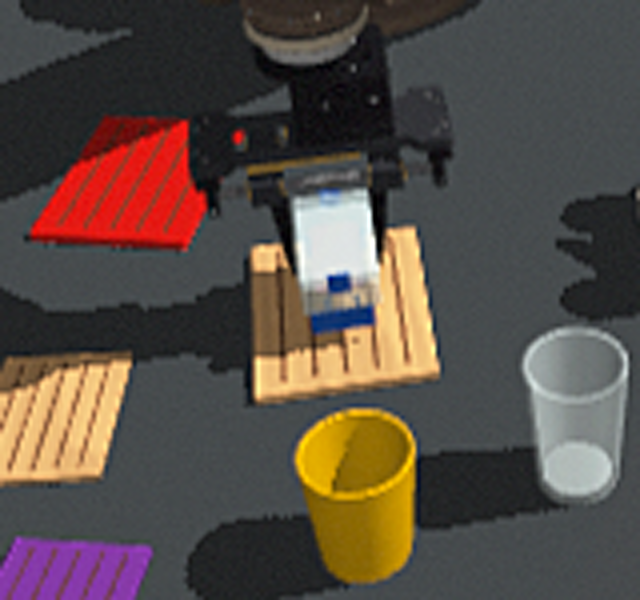

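The box is centred over the board (scene7 340,320), about 15 mm above it. Lowering slowly to contact.

```bash
python3 -m inch '[0,0.005,0,0,0,0,1,0,0.004,0,0,0,0,1,0,0.002,0,0,0,0,1,0,0,0,0,0,0,1]'; python3 -m inch '[0,0.002,0,0,0,0,1,0,0,0,0,0,0,1]';python3 -m inch '[0,0.0015,0,0,0,0,1,0,0,0,0,0,0,1]'
```

```text
t: 12.0
eef_pos: [480.8, -227.5, 20.7]
tcp_rot: [-1.571, 0.0, 2.81]
ft_force: [-0.8, 0.1, -2.1]
opening: 0.604
t: 12.2
eef_pos: [480.8, -227.5, 18.6]
tcp_rot: [-1.571, 0.0, 2.809]
ft_force: [0.3, 0.2, -1.6]
opening: 0.609
t: 12.4
eef_pos: [480.7, -227.5, 17.0]
tcp_rot: [-1.571, -0.0, 2.809]
ft_force: [-0.3, 0.3, -0.9]
opening: 0.612
```

```bash
python3 -m inch '[0,0.001,0,0,0,0,1,0,0,0,0,0,0,1]'; python3 -m inch '[0,0.001,0,0,0,0,1,0,0,0,0,0,0,1]'
```

```text
t: 12.6
eef_pos: [480.8, -227.5, 16.1]
tcp_rot: [-1.571, -0.0, 2.809]
ft_force: [-0.4, -0.0, -2.4]
opening: 0.604
t: 12.8
eef_pos: [480.9, -227.5, 15.2]
tcp_rot: [-1.571, 0.0, 2.81]
ft_force: [0.2, 1.0, 0.3]
opening: 0.608
```

```bash
python3 -m inch '[0,0.0005,0,0,0,0,1,0,0,0,0,0,0,1]'; python3 -m inch '[0,0.0005,0,0,0,0,1,0,0,0,0,0,0,1]'
```

```text
t: 13.0
eef_pos: [480.9, -227.5, 15.2]
tcp_rot: [-1.571, 0.001, 2.81]
ft_force: [-1.2, 0.7, 7.8]
opening: 0.609
t: 13.2
eef_pos: [480.9, -227.6, 15.1]
tcp_rot: [-1.571, 0.001, 2.81]
ft_force: [-3.3, 3.2, 13.3]
opening: 0.607
```

Contact at z = 15.2. Ease off 1 mm, then release gradually.

```bash
python3 -m inch '[0,-0.001,0,0,0,0,1,0,0,0,0,0,0,1]'; python3 -m inch '[0,0,0,0,0,0,-0.4,0,0,0,0,0,0,-0.6,0,0,0,0,0,0,-1,0,0,0,0,0,0,-1,0,0,0,0,0,0,-1,0,0,0,0,0,0,-1]'
```

```text
t: 13.4
eef_pos: [480.9, -227.6, 15.2]
tcp_rot: [-1.571, 0.0, 2.81]
ft_force: [0.2, 0.5, 1.9]
opening: 0.604
t: 14.0
eef_pos: [480.8, -227.5, 15.1]
tcp_rot: [-1.571, 0.0, 2.809]
ft_force: [0.3, -0.2, 0.2]
opening: 0.99
```

```bash
python3 -m inch '[0,-0.01,0,0,0,0,-1,0,-0.02,0,0,0,0,-1,0,-0.04,0,0,0,0,-1,0,-0.04,0,0,0,0,-1,0,-0.04,0,0,0,0,-1,0,-0.04,0,0,0,0,-1,0,-0.03,0,0,0,0,-1,0,0,0,0,0,0,-1]'
python3 - <<'E'
from h import *
c=env.read_camera("scene");p=c["pixels"][150:330,180:420]
cv2.imwrite("pics/scene8.png",cv2.resize(p,None,fx=3.3,fy=3.3,interpolation=cv2.INTER_CUBIC))
E
```

```text
t: 14.8
eef_pos: [481.9, -228.1, 239.9]
tcp_rot: [-1.569, 0.007, 2.81]
ft_force: [0.5, 0.4, -0.6]
opening: 1.001
```

View pics/scene8.png

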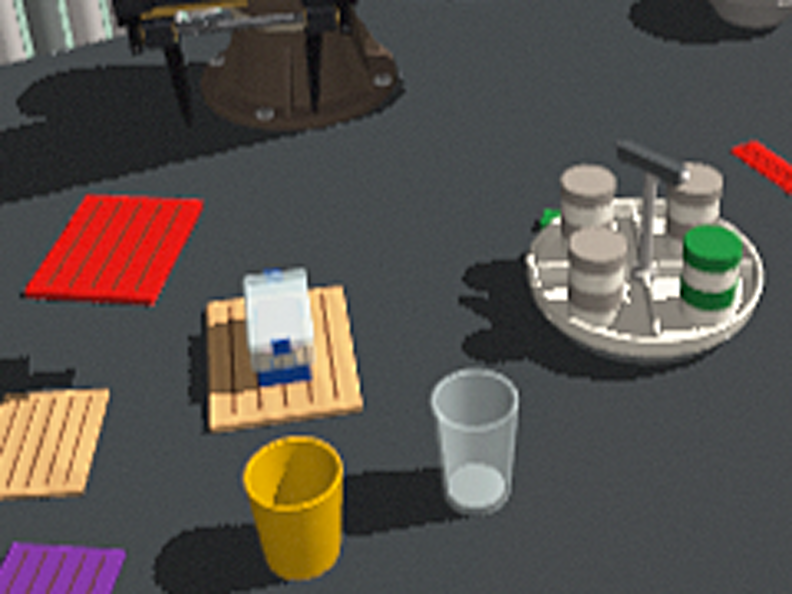

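The box stands upright, centred on the board (scene8 280,325), and the rail is bare (650,160). Returning above the rail.

```bash
python3 -m inch '[0,0,0,0,-6.8,0,-1,0,0,0,0,-6.8,0,-1,0,0,0,0,-6.8,0,-1,0,0,0,0,-6.8,0,-1,0,0,0,0,-6.8,0,-1]'; python3 -m inch '[-0.0095,0,-0.015,0,0,0,-1,-0.02,0,-0.032,0,0,0,-1,-0.02,0,-0.032,0,0,0,-1,-0.02,0,-0.032,0,0,0,-1,-0.02,0,-0.032,0,0,0,-1,-0.02,0,-0.032,0,0,0,-1,-0.02,0,-0.032,0,0,0,-1,-0.02,0,-0.032,0,0,0,-1,-0.02,0,-0.032,0,0,0,-1,-0.014,0,-0.022,0,0,0,-1]';python3 -m inch '[0,0,0,0,0,0,-1]'
python3 - <<'E'
from h import *
c=env.read_camera("wrist");p=c["pixels"][90:340,170:490]
cv2.imwrite("pics/wrist9.png",cv2.resize(p,None,fx=2.3,fy=2.3,interpolation=cv2.INTER_CUBIC))
E
```

```text
t: 15.35
eef_pos: [480.2, -227.2, 234.1]
tcp_rot: [-1.572, -0.001, -2.875]
ft_force: [0.2, -0.0, 0.0]
opening: 1.0
t: 16.35
eef_pos: [582.1, 105.2, 233.9]
tcp_rot: [-1.571, -0.002, -2.879]
ft_force: [0.3, -0.1, 0.5]
opening: 0.999
t: 16.45
eef_pos: [582.2, 105.6, 233.7]
tcp_rot: [-1.571, -0.002, -2.877]
ft_force: [-0.1, 0.2, -0.4]
opening: 1.0
```

View pics/wrist9.png

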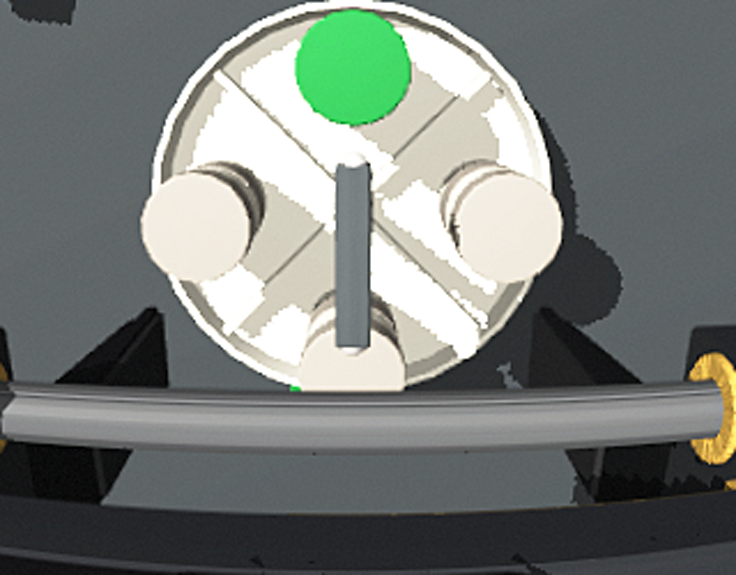

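The rail (wrist9 352,165–345) lies along the tool x axis, centred between the fingers. Descending to grip it.

```bash
python3 -m inch '[0,0.03,0.0015,0,0,0,-1,0,0.03,0,0,0,0,-1,0,0.02,0,0,0,0,-1,0,0.015,0,0,0,0,-1,0,0,0,0,0,0,-1]'; python3 -m inch '[0,0,0,0,0,0,1,0,0,0,0,0,0,1,0,0,0,0,0,0,1,0,0,0,0,0,0,1,0,0,0,0,0,0,1,0,0,0,0,0,0,1,0,0,0,0,0,0,1,0,0,0,0,0,0,1,0,0,0,0,0,0,1,0,0,0,0,0,0,1]';python3 -m inch '[0,0,0,0,0,0,1,0,0,0,0,0,0,1]'
```

```text
t: 17.0
eef_pos: [581.2, 100.2, 137.9]
tcp_rot: [-1.571, -0.005, -2.881]
ft_force: [0.8, -0.2, 0.2]
opening: 1.0
t: 18.0
eef_pos: [582.8, 101.5, 140.1]
tcp_rot: [-1.571, -0.0, -2.88]
ft_force: [-0.5, 0.3, -0.5]
opening: 0.214
t: 18.2
eef_pos: [582.1, 103.6, 140.0]
tcp_rot: [-1.574, -0.0, -2.881]
ft_force: [-2.5, 13.2, 1.0]
opening: 0.142
```

Gripped (14 mm), with a 13 N side load from a 2 mm offset. Re-centring on the axis.

```bash
python3 -m inch '[0,0,-0.0022,0,0,0,1,0,0,0,0,0,0,1]'; python3 -m inch '[0,0,0,0,0,0,1,0,0,0,0,0,0,1]'
```

```text
t: 18.4
eef_pos: [582.1, 103.7, 140.1]
tcp_rot: [-1.57, -0.0, -2.88]
ft_force: [-0.5, 0.3, 0.4]
opening: 0.146
t: 18.6
eef_pos: [582.1, 103.7, 140.0]
tcp_rot: [-1.571, -0.0, -2.881]
ft_force: [-1.0, 0.4, -1.3]
opening: 0.14
```

```bash
python3 -m inch '[0,0,0,0,-2,0,1,0,0,0,0,-4,0,1,0,0,0,0,-5,0,1,0,0,0,0,-5,0,1,0,0,0,0,-5,0,1,0,0,0,0,-5,0,1,0,0,0,0,-2,0,1,0,0,0,0,0,0,1]'
```

```text
t: 19.4
eef_pos: [582.7, 102.7, 140.1]
tcp_rot: [-1.569, -0.0, -2.39]
ft_force: [2.7, -4.5, -1.9]
opening: 0.139
```

```bash
python3 -m inch '[0,0,0,0,-2,0,1,0,0,0,0,-4,0,1,0,0,0,0,-5,0,1,0,0,0,0,-5,0,1,0,0,0,0,-5,0,1,0,0,0,0,-5,0,1,0,0,0,0,-5,0,1,0,0,0,0,-5,0,1,0,0,0,0,-4,0,1,0,0,0,0,0,0,1]'
```

```text
t: 20.4
eef_pos: [584.2, 102.0, 140.1]
tcp_rot: [-1.567, -0.002, -1.691]
ft_force: [9.7, -9.2, -6.2]
opening: 0.139
```

Side force is building because the true axis is about 2 mm off. Re-centring, then continuing.

```bash
python3 -m inch '[0.0015,0,0.002,0,0,0,1,0,0,0,0,0,0,1]'; python3 -m inch '[0,0,0,0,-2,0,1,0,0,0,0,-4,0,1,0,0,0,0,-5,0,1,0,0,0,0,-5,0,1,0,0,0,0,-5,0,1,0,0,0,0,-5,0,1,0,0,0,0,-4,0,1,0,0,0,0,0,0,1]'
```

```text
t: 20.6
eef_pos: [584.2, 101.9, 140.1]
tcp_rot: [-1.571, 0.0, -1.694]
ft_force: [1.3, 0.5, -0.8]
opening: 0.144
t: 21.4
eef_pos: [585.4, 102.1, 140.1]
tcp_rot: [-1.568, -0.001, -1.167]
ft_force: [8.1, 1.1, -5.7]
opening: 0.145
```

```bash
python3 -m inch '[0.0005,0,0.0015,0,0,0,1,0,0,0,0,0,0,1]'; python3 -m inch '[0,0,0,0,-2,0,1,0,0,0,0,-4,0,1,0,0,0,0,-5,0,1,0,0,0,0,-5,0,1,0,0,0,0,-5,0,1,0,0,0,0,-5,0,1,0,0,0,0,-4,0,1,0,0,0,0,0,0,1]'
```

```text
t: 21.6
eef_pos: [585.4, 102.1, 140.0]
tcp_rot: [-1.571, 0.0, -1.17]
ft_force: [-0.5, 0.8, -1.0]
opening: 0.142
t: 22.4
eef_pos: [586.4, 102.8, 140.1]
tcp_rot: [-1.569, -0.001, -0.644]
ft_force: [5.2, 6.7, -4.2]
opening: 0.143
```

```bash
python3 -m inch '[0,0,0.0015,0,0,0,1,0,0,0,0,0,0,1]'; python3 -m inch '[0,0,0,0,-2,0,1,0,0,0,0,-4,0,1,0,0,0,0,-5,0,1,0,0,0,0,-5,0,1,0,0,0,0,-5,0,1,0,0,0,0,-5,0,1,0,0,0,0,-4,0,1,0,0,0,0,0,0,1]'; python3 -m inch '[0,0,0.001,0,0,0,1,0,0,0,0,0,0,1]'
python3 - <<'E'
from h import *
for n in("wrist","scene","top"):
    c=env.read_camera(n);p=c["pixels"];cv2.imwrite(f"pics/{n}10r.png",p)
p=cv2.imread("pics/scene10r.png")[150:270,310:440];cv2.imwrite("pics/scene10.png",cv2.resize(p,None,fx=4.6,fy=4.6,interpolation=cv2.INTER_CUBIC))
p=cv2.imread("pics/top10r.png")[135:235,235:335];cv2.imwrite("pics/top10.png",cv2.resize(p,None,fx=5,fy=5,interpolation=cv2.INTER_CUBIC))
E
```

```text
t: 22.6
eef_pos: [586.4, 102.9, 140.1]
tcp_rot: [-1.572, -0.0, -0.646]
ft_force: [0.4, -3.1, -1.0]
opening: 0.143
t: 23.4
eef_pos: [586.8, 104.0, 140.1]
tcp_rot: [-1.569, -0.001, -0.121]
ft_force: [3.1, 5.6, -3.4]
opening: 0.143
t: 23.6
eef_pos: [586.8, 104.0, 140.1]
tcp_rot: [-1.571, -0.0, -0.123]
ft_force: [2.4, -0.7, -3.0]
opening: 0.138
```

View pics/scene10.png

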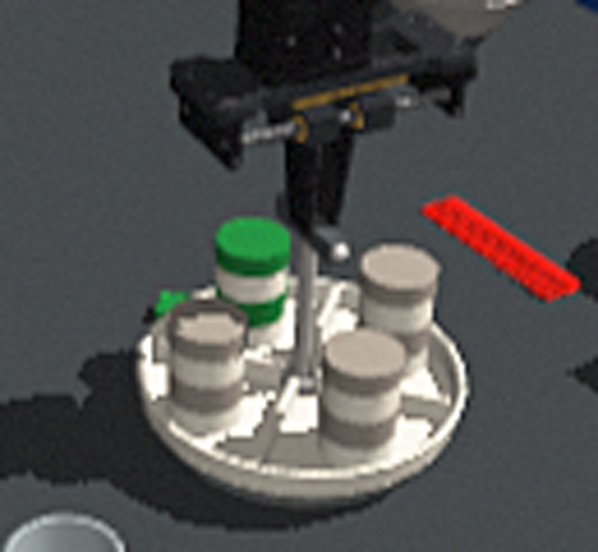

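View pics/top10.png

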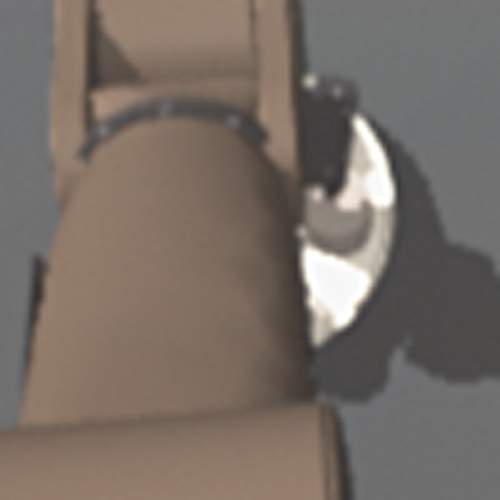

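View pics/wrist10r.png

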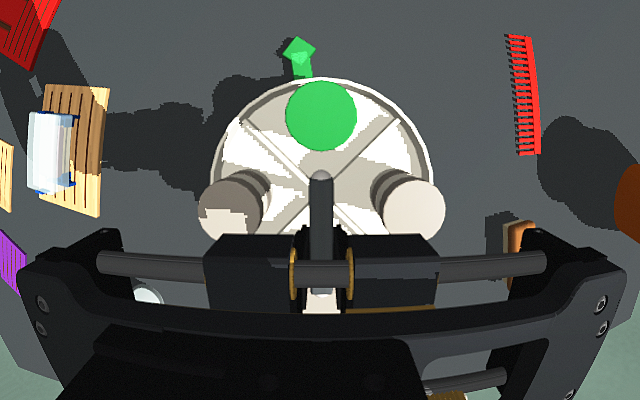

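The wrist view shows the green lid at (321,116) with the pointer beyond at (299,55), a few degrees left. I'll measure the remaining angle.

```bash
cat > m.py <<'E'
from h import *
np.set_printoptions(precision=1,suppress=True)
A=np.array([584.5,103.0])
def ang(v): return np.degrees(np.arctan2(v[1],v[0]))%360
c=env.read_camera("wrist");p=c["pixels"]
hsv=cv2.cvtColor(p,cv2.COLOR_BGR2HSV)
g=((hsv[...,0]>45)&(hsv[...,0]<75)&(hsv[...,1]>120)).astype(np.uint8)
n,l,st,ce=cv2.connectedComponentsWithStats(g)
for i in range(1,n):
    if st[i,4]<60: continue
    x,y,w,h,a=st[i]
    cn=max(cv2.findContours((l==i).astype(np.uint8),cv2.RETR_EXTERNAL,cv2.CHAIN_APPROX_NONE)[0],key=len)[:,0]
    if a>1500:
        P=np.array([fray(c,q,106.5) for q in cn]); C,r=circ(P); print("lid",C,r,"angle",ang(C-A),np.hypot(*(C-A)))
    else:
        P=np.array([fray(c,q,12) for q in cn])[:,:2]; d=np.hypot(*(P-A).T); print("ptr bbox",st[i],P.mean(0),"angle mean",ang(P.mean(0)-A),"tip",P[d.argmax()],d.max(),ang(P[d.argmax()]-A))
    cv2.drawContours(p,[cn[:,None]],-1,(0,0,255),1)
s=env.state();print("psi",np.degrees(s["tcp_rot"]),s["eef_pos"])
cv2.imwrite("pics/m.png",cv2.resize(p[25:245,190:450],None,fx=2.7,fy=2.7,interpolation=cv2.INTER_NEAREST))
E
python3 m.py
```

```text
ptr bbox [282  36  34  44 911] [446.3  99.8] angle mean 181.337674257617 tip [420.   98.7] 164.5055981519821 181.48336819740186
lid [511.1 113.1] 25.300751743036184 angle 172.13473244577887 74.07076748399807
psi [-90.  -0.  -7.] [586.8 104.1 140.1]
```

View pics/m.png

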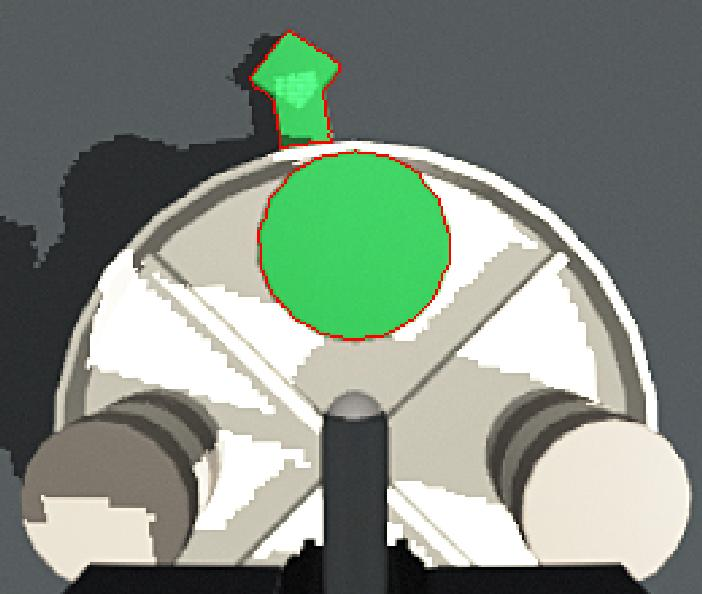

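```bash
python3 -m inch '[0,0,0,0,-2,0,1,0,0,0,0,-3,0,1,0,0,0,0,-3,0,1,0,0,0,0,-1,0,1,0,0,0,0,0,0,1,0,0,0,0,0,0,1]'; python3 m.py
```

```text
t: 24.4
eef_pos: [586.8, 104.4, 140.1]
tcp_rot: [-1.571, -0.0, 0.033]
ft_force: [4.2, 1.7, -5.3]
opening: 0.142
ptr bbox [304  34  34  44 916] [446.4  99.6] angle mean 181.3964196161929 tip [420.2 100.1] 164.37454947124655 181.01593551792814
lid [510.7 101.5] 25.296434183125537 angle 181.17004205848832 73.78847675800053
psi [-90.   -0.    1.9] [586.8 104.4 140.1]
```

View pics/m.png

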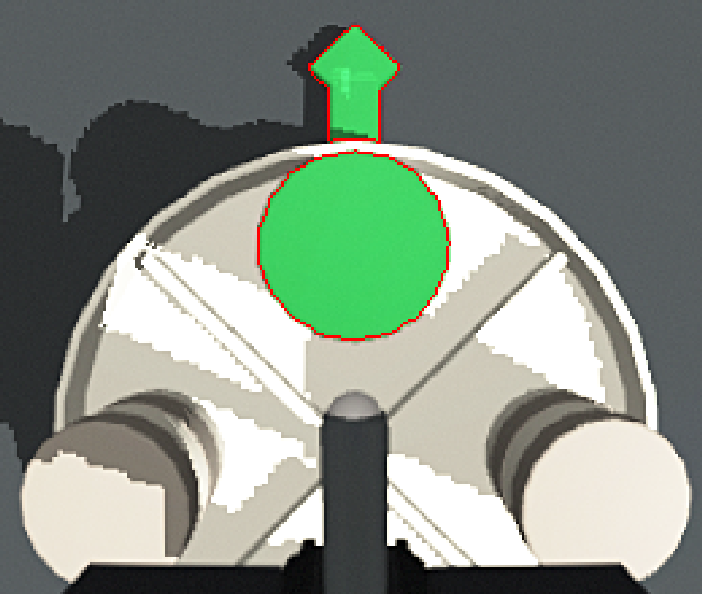

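The lid centre (m.png 353,246), pointer (354, 28–140) and rail (354) line up. Lid at 181.2° vs pointer 181.0–181.4°. Last scene check.

```bash
python3 -m inch '[0,0,0,0,0,0,1,0,0,0,0,0,0,1]'; python3 - <<'E'
from h import *
c=env.read_camera("scene");cv2.imwrite("pics/scene11.png",cv2.resize(c["pixels"][140:360,150:480],None,fx=2.4,fy=2.4,interpolation=cv2.INTER_CUBIC))
s=env.state();print(s["ft_force"],s["opening"],s["joints"])
E
```

```text
t: 24.65
eef_pos: [586.8, 104.4, 140.1]
tcp_rot: [-1.571, -0.0, 0.033]
ft_force: [4.1, 1.4, -4.8]
opening: 0.142
[ 4.83336902  1.32209249 -5.68955189] 0.1388949783033883 [ 6.52038688e-02  5.07461765e-01  1.69214830e+00  2.01080739e-04
  9.41548850e-01 -1.53922819e+00]
```

View pics/scene11.png

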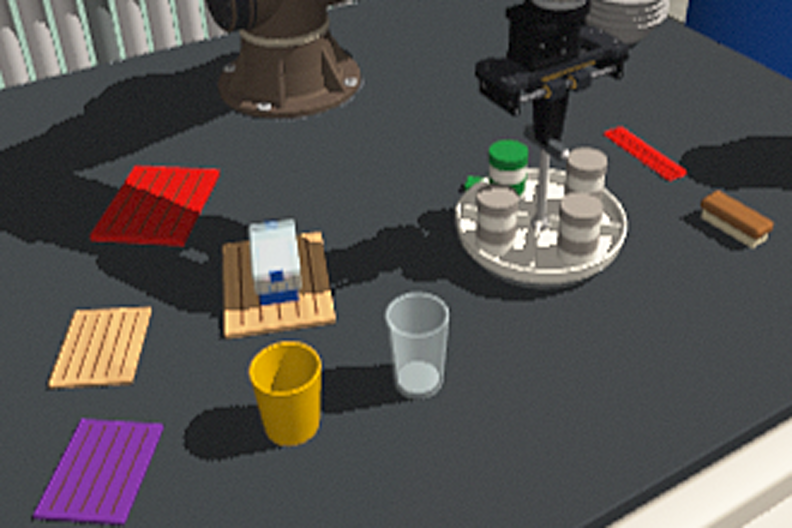

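The box is upright on the board (275,262), the green jar is at the pointer (507,165), the rail is still gripped, and the bystanders look unmoved. Handing in.

```bash
python3 -c "
from cell import env
print(env.job_done())"
```

```text
the job is handed in; nothing more can be done
None
```

I handed the job in at about 24.7 s, with the soap box on the larger wooden board and the green jar held at the pointer.

- **Soap box:** I pulled it straight up off the catches and lowered it until its feet touched the board. It was released only then, and it stands upright and centred there.
- **Carousel:** I gripped the bare rail and turned the carousel about 167°. The last wrist picture puts the green lid at 181.2° and the pointer at 181.0–181.4°.
- **Grip at hand-in:** The rail was still held with the jaws at about 13.5 mm, and the wrist force was about 7 N.
- **Bystanders and jars:** In the last scene picture the cup, tumbler, brush and comb look unmoved. The jars stand in their quarters, and the gripper did not touch them.

Some things did not go cleanly:
- **Failed regrasp:** My first try at regripping the box lower did not open the fingers, so I pressed the clipped box down with about 35 N for under a second. I then eased off and regripped properly.
- **Lid or body:** The jaw opening stayed at about 57.6 mm after the regrasp, so the pads may have held the 58 mm lid rather than the 56 mm body. The lid stayed on.
- **Side loads:** The rail grip was about 2 mm off the turning axis. That built up side loads of up to about 13 N, which I relieved as I turned.
- **Camera disagreement:** The cameras disagreed by up to 4° on the rail's starting direction, but agreed within 1° on the angle from jar to pointer.

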